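Shut and lock the chip-collector panel

ROBOT

A 6-joint arm with a two-finger parallel gripper is mounted at the origin on the work surface. World frame = base frame: x ahead of the robot, y to its left, z up, the work surface at z = 0. Lengths are in m, angles in rad, forces in N, time in s.
With the tool pointing down it reaches from about 0.375 to 0.9 m from the base axis. Payload 3.1 kg.
Tool frame: the origin (TCP) lies between the finger pads; the fingertips stand 14 mm ahead of it and the grasp point (between the pads) lies 5 mm behind it (robot.finger_overhang is the distance from the TCP to the fingertips, in m); z points along the fingers, y is the line along which they close (so a half turn about z gives the same grasp; the last joint's range is limited). The gripper opens to 87 mm and grips with 3 to 60 N. Pads are 19 mm wide; open, the fingers measure 117 mm over their backs; the gripper's body (75 mm by 190 mm) begins 51 mm behind the grasp point.
Start: joints at [-1.345, 0.527, 1.433, -0, 1.181, -0.178], TCP at [0.246, -0.575, 0.237] pointing down, gripper open.
Joint ranges: [-3.08, 3.08], [-0.75, 2.2], [0.22, 2.44], [-1.43, 4.57], [0, 2.65], [-2.85, 2.85]. Speed limits (rad/s): [2.79, 2.79, 3.14, 3.14, 3.14, 3.14].

INTERFACE

Orientations are given as a unit quaternion [x, y, z, w].
In Python, from rig import monitor, cams, workorder, robot gives the robot as it stands.
- The arm moves only by the tool send_rows, never from a script. Its argument "moves" is one flat list of numbers, 7 for each row, row after row: the opening, from 0 (shut) to 1 (fully open), then the shift along the world's x, y, z in cm, then the turn, a rotation vector about the world's x, y, z in rad. A call has 1 to 5 rows; each row is the pose to reach, as a shift and turn from the pose commanded when the call began; what a row does not reach only later rows make up. A row lasts 1/12 s, in which the tool goes at most 41.7 mm and 7.16 degrees, less where a joint would pass 70% of its speed; a pose out of reach is approached as far as the arm can. A call with a gripper value outside its range is refused whole. The fingers move at their own pace and stop on an object; "grip_force" is the grip in N (left out, the last holds). Time passes only in rows, so rows that repeat a pose let the fingers close. It gives the time, the measured TCP pose, the force, the opening and the grip force at its end, in the units of the state.
- monitor.get_obs(): the state, without advancing time (a new reading comes with each control period).
- cams.camera(name): name is "side" or "top" or "wrist"; returns a dict with "pixels" (420x560x3 uint8, blue, green, red), "range_z" (420x560 float32, m along the optical axis (not along the pixel's ray), 0 where there is no reading), "fovy" (degrees; the focal length in pixels is half the picture's height over the tangent of half this angle, whatever the lens; pixels are square), "cx", "cy" (the principal point, pixels), "dist_coeffs" ([k1, k2, p1, p2, k3] as OpenCV has them; the pictures are not rectified), "rvec" (rotation vector, rad) and "tvec" (3), from world to camera coordinates, as OpenCV has them; the wrist camera has in their place "hand_eye" (4x4, takes a point from camera to tool coordinates, whose origin is the TCP and whose axes are the flange's). Camera axes: x right, y down, z forward; pixel columns grow to the right and rows downward; lengths in m; the calibration is good to about 2 mm. A picture is of the moment at which its call begins: read the wrist's pose just before it.
- workorder.hand_in(): hands the job in; it is judged then, once.
The state is a dict: "time": time; "q": joint angles; "joint_velocities": joint speeds; "joint_torque": joint torques, N m; "position": TCP position; "tool_rot": TCP orientation; "ft_force": force on the tool from outside, world axes, zero at the start; "moment": the same for the moment, N m; "grip_width": finger opening in m; "grip_force": force on a finger pad.
Only numpy, scipy, OpenCV 4.12 (cv2) and the standard library are available. Lean on these libraries where they do the work, as an engineer would, in place of code of your own. Each camera call takes 0.05 s, during which the arm holds its last target. There are 200 camera calls.

TASK

The hinged metal panel on top of the wood carver's chip-collector box stands ajar. With shut fingertips, push the panel down until it is fully shut, and only then set the fingertips in the slot of the round quarter-turn fastener and turn it clockwise (seen from above) as far as it goes, so that the panel is locked; then move clear. Do it all by pushing: never lift the panel wide open, and leave the things around the box where they are.

Things in the scene. Friction and masses are not known exactly. Their poses are not given: they have to be found in the camera images.
- chip_box: Open wooden box 240 (x) x 280 (y) x 80 mm high, fixed to the table, paper filter inside. Origin: centre of its underside; z up; its x axis points from its front edge (robot side) to its hinge edge, y along the hinge edge. With the panel on, its top is 86 mm above the table.
- panel (a joint): Angle of the aluminium panel (240 x 280 x 6 mm) covering the box top, hinged along the box's far top edge (box x = 120, z = 80 mm). 0 = shut, a hard stop; positive (rad) = front edge raised; starts at 0.15 to 0.4. Friction hinge: stays where it is left, takes about 1 to 4 N at the front to push down.
- fastener (a joint): Angle of the quarter-turn fastener, positive clockwise seen from above. It starts at 0 to 0.35 rad; 0 = unlocked, slot parallel to the hinge edge; pi/2 = locked, hard stop, slot at right angles to the hinge edge. A tongue under the panel then hooks under a lip inside the box's front wall. Stiff friction of about 0.12 N m, no spring: it stays where it is left.
- slot (a point): Centre of the slot floor, on the fastener axis: 165 mm from the hinge edge, mid-width, 4 mm above the panel face (90 mm above the table when shut), on a steel disc 104 mm across. Two black half-moon cheeks 16 mm high, outer radius 50, stand on it; between them is the slot, 40 wide, 90 long, open at both ends. y runs along the slot, z up. Fingertips 25-30 mm off the axis, pushed in an arc, turn it.
- press_left (a point): Bare place on the panel's top face beside the fastener to press on, 50 mm from the front edge, 95 mm to the box's +y side of the middle. Moves with the panel; z normal to the panel.
- press_right (a point): The same on the -y side.
- cup_mid (a point): Bystander: white ceramic tea cup, 64 mm across, 50 mm high; its centre, half-way up.
- blank_mid (a point): Bystander: flat wooden comb blank, 170 x 45 x 18 mm, lying; its centre.
- phone_mid (a point): Bystander: phone, 150 x 72 x 9 mm, lying flat; its centre.

How it is judged:
On the way, in this order (a step that is already met when the one before it is completed fails the run):
1. the panel is pushed shut while the fastener is still unlocked (value of joint panel below 0.025 rad and value of joint fastener below 0.8 rad), for 0.2 s.
2. the fastener is turned to its locked stop with the panel shut (value of joint panel below 0.03 rad and value of joint fastener above 1.43 rad), for 0.2 s.
At the end, for the whole second after the job is handed in: The panel is shut (under 0.03 rad), the fastener is turned home (over 1.43 of 1.57 rad), both are at rest, and the bystanders are within 20 mm of where they were (all of step 2 and value of joint fastener below 1.65 rad and velocity of joint fastener between -0.05 and 0.05 rad/s and velocity of joint panel between -0.05 and 0.05 rad/s and distance of each of cup_mid, blank_mid, phone_mid from where it was at the start of the episode below 0.02 m); the robot touches nothing.
It fails at once if the panel is lifted further open than it can stand at the start (over 0.45 rad) (value of joint panel above 0.45 rad).
It fails at once if the fastener is turned towards locked (over 0.8 rad) while the panel is open (value of joint fastener above 0.8 rad and value of joint panel above 0.06 rad).
It fails at once if a bystander is moved by more than 20 mm (distance of any of cup_mid, blank_mid, phone_mid from where it was at the start of the episode above 0.02 m).
It also fails if it takes over 51 s, if anything falls off the work surface, if the arm or the gripper's body presses on something with over 40 N, if the wrist force passes 120 N, or if a joint passes its speed limit or range.

## Working session

There is one attempt and no reset: what is moved stays moved. The work goes in short steps, Python scripts to look and compute and a tool call to move; the robot and the scene stay as the last step left them, time stands still between calls to the robot, and variables do not carry over. Pictures are saved under pics/ and viewed, at most 10 in all, crops included, and the job is handed in when it is done.

Besides the shell and the picture viewer there is one more tool, called after ">>>" by a JSON object that holds its "fn" and its "kwargs". send_rows: Moves the arm, as the interface text tells. Its arguments: {"type":"object","properties":{"moves":{"type":"array","items":{"type":"number"}},"grip_force":{"type":"number"}},"required":["moves"]}

```bash
mkdir -p pics; cat > h.py <<'E'
import numpy as np, cv2
from rig import monitor, cams, workorder, robot
def K(c):
    f=c["pixels"].shape[0]/2/np.tan(np.radians(c["fovy"])/2)
    return np.array([[f,0,c["cx"]],[0,f,c["cy"]],[0,0,1.]])
def cloud(c):
    h,w=c["range_z"].shape
    uv=np.stack(np.meshgrid(np.arange(w),np.arange(h)),-1).reshape(-1,1,2).astype(np.float64)
    n=cv2.undistortPoints(uv,K(c),np.array(c["dist_coeffs"])).reshape(-1,2)
    z=c["range_z"].reshape(-1,1)
    P=np.hstack([n*z,z]); R=cv2.Rodrigues(np.array(c["rvec"],float))[0]
    W=(P-np.array(c["tvec"]).reshape(3))@R
    W[z[:,0]==0]=np.nan
    return W.reshape(h,w,3)
E
python3 - <<'E'
from h import *
for n in("top","side"):
    c=cams.camera(n); cv2.imwrite(f"pics/{n}1.png",c["pixels"]); np.savez(f"{n}1.npz",**c)
    W=cloud(c); np.save(n+"W.npy",W); print(n,-cv2.Rodrigues(np.array(c["rvec"]))[0].T@c["tvec"],c["fovy"])
    for v in range(30,420,45): print([tuple(np.round(W[v,u]*1000).tolist()) for u in range(60,560,90)])
o=monitor.get_obs(); print(o)
E
```

```text
top [0.51088602 0.04766001 1.03541151] 45.99792747361093
[(1368.0, 858.0, -749.0), (1351.0, 491.0, -742.0), (1351.0, 146.0, -749.0), (1358.0, -198.0, -749.0), (1373.0, -554.0, -745.0), (1406.0, -943.0, -749.0)]
[(899.0, 507.0, -1.0), (887.0, 296.0, 18.0), (893.0, 103.0, 1.0), (897.0, -94.0, -1.0), (905.0, -297.0, -3.0), (917.0, -517.0, -2.0)]
[(795.0, 499.0, 0.0), (787.0, 291.0, 18.0), (792.0, 101.0, 0.0), (795.0, -92.0, -1.0), (800.0, -293.0, -2.0), (808.0, -507.0, -0.0)]
[(695.0, 493.0, -2.0), (694.0, 292.0, -0.0), (677.0, 95.0, 99.0), (696.0, -92.0, -2.0), (700.0, -289.0, -2.0), (703.0, -499.0, 3.0)]
[(597.0, 487.0, 1.0), (596.0, 286.0, 16.0), (586.0, 91.0, 154.0), (600.0, -91.0, -2.0), (601.0, -286.0, 1.0), (603.0, -497.0, -2.0)]
[(500.0, 485.0, -1.0), (503.0, 287.0, 0.0), (506.0, 90.0, 171.0), (505.0, -91.0, -4.0), (505.0, -285.0, -2.0), (503.0, -494.0, -1.0)]
[(404.0, 484.0, -3.0), (408.0, 287.0, -4.0), (412.0, 97.0, 9.0), (412.0, -88.0, 16.0), (409.0, -284.0, 2.0), (404.0, -492.0, 2.0)]
[(308.0, 484.0, -1.0), (314.0, 286.0, -0.0), (317.0, 97.0, 2.0), (316.0, -91.0, 0.0), (312.
[... 1480 characters left out ...]
e': 0.1, 'q': array([-1.34546100e+00,  5.28382465e-01,  1.43378348e+00,  4.70267099e-05,
        1.18139627e+00, -1.78497397e-01]), 'joint_velocities': array([ 0.00101102, -0.00268691, -0.00186811,  0.00066182,  0.00169907,
        0.0011595 ]), 'joint_torque': array([ 7.98137876e-05, -4.40986562e+01, -1.77150267e+01,  6.35385630e-02,
        5.33622375e-02, -4.09728989e-05]), 'position': array([ 0.24548739, -0.57408026,  0.23566081]), 'tool_rot': array([ 9.79685375e-01,  2.00538263e-01, -1.32216764e-06, -9.85021629e-04]), 'ft_force': array([ 0.94631029,  0.67160371, -0.11049617]), 'moment': array([ 0.00201197, -0.01230387, -0.00636082]), 'grip_force': 0.0, 'grip_width': 0.08681238132483715}
```

View pics/top1.png

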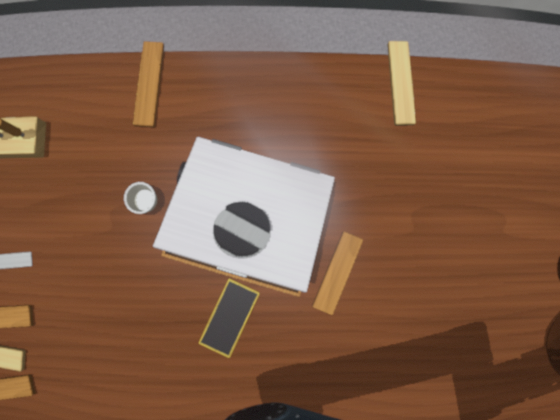

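View pics/side1.png

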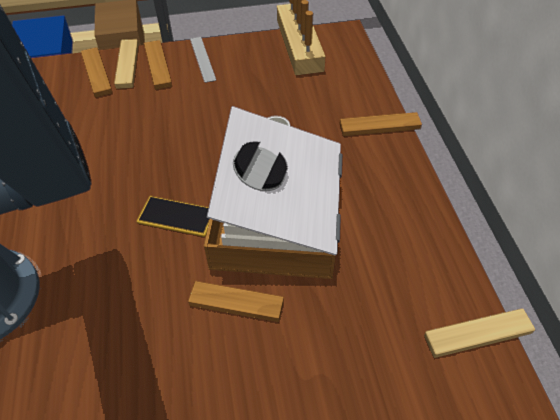

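The top view shows the panel's corners near (197,141), (333,183), (306,290) and (155,247), with the disc at (242,229). The cup is at (141,198), the blank at (338,273) and the phone at (229,317). Next I'll fit the panel plane and outline.

```bash
cat > fit.py <<'E'
from h import *
def fit(c,W):
    # panel face
    px=c["pixels"].astype(int); sat=px.max(2)-px.min(2)
    v,u=np.mgrid[0:420,0:560]
    roi=(u>140)&(u<350)&(v>125)&(v<305)
    m=roi&(sat<30)&(px.min(2)>120)&(W[...,2]>.065)&(W[...,2]<.22)
    P=W[m]; 
    A=np.c_[P[:,:2],np.ones(len(P))]; k=np.ones(len(P),bool)
    for i in range(8):
        s=np.linalg.lstsq(A[k],P[k,2],rcond=None)[0]; r=P[:,2]-A@s; k=abs(r)<max(.003,.010-.0015*i)
    n=np.array([-s[0],-s[1],1]);n/=np.linalg.norm(n)
    ang=np.arccos(n[2]); 
    # outline from the full panel + disc blob, cast rays onto plane
    full=(roi&(W[...,2]>.06)&((sat<30))).astype(np.uint8)
    full=cv2.morphologyEx(full,cv2.MORPH_OPEN,np.ones((7,7),np.uint8))
    cs,_=cv2.findContours(full,cv2.RETR_EXTERNAL,cv2.CHAIN_APPROX_NONE); cc=max(cs,key=cv2.contourArea)
    R=cv2.Rodrigues(np.array(c["rvec"]))[0]; C=-R.T@np.array(c["tvec"]).reshape(3)
    def cast(uv,nn,d):
        q=cv2.undistortPoints(np.array(uv,float).reshape(-1,1,2),K(c),np.array(c["dist_coeffs"])).reshape(-1,2)
        D=np.c_[q,np.ones(len(q))]@R
        return C+D*((d-C@nn)/(D@nn))[:,None]
    d=n[2]*s[2]
    E=cast(cc.reshape(-1,2),n,d)
    f=-n*0; ux=np.array([-n[0],-n[1],0]); 
    dark=(roi&(px.max(2)<50)&(W[...,2]>.08)).astype(np.uint8)
    dark=cv2.morphologyEx(dark,cv2.MORPH_OPEN,np.ones((3,3),np.uint8))
    return s,n,d,ang,k.mean(),cc,E,dark,cast
E
python3 - <<'E'
from fit import *
c=dict(np.load("top1.npz")); W=np.load("topW.npy")
s,n,d,ang,kf,cc,E,dark,cast=fit(c,W)
print("n",n,"tilt",ang,"inl",kf,"yaw of tilt",np.arctan2(-n[1],-n[0]))
# in-plane coords
a=np.array([0,0,1.])-n*n[2]; a=-a/np.linalg.norm(a) # downhill = towards hinge = box +x on panel
b=np.cross(n,a)
q=np.c_[E@a,E@b].astype(np.float32)
rc=cv2.minAreaRect(q); print("rect",rc)
Bx=cv2.boxPoints(rc); 
for p in Bx: print(p[0]*a+p[1]*b+n*d)
V=cv2.connectedComponentsWithStats(dark); print(V[2],V[3])
P=W[dark>0]; h=P@n-d; print("cheek h pct",np.percentile(h,[10,50,90]))
cs,_=cv2.findContours(dark,cv2.RETR_EXTERNAL,cv2.CHAIN_APPROX_NONE)
allp=np.vstack([x for x in cs if cv2.contourArea(x)>100]).reshape(-1,2)
T=cast(allp,n,d+.020)
tq=np.c_[T@a,T@b].astype(np.float32); print("circle",cv2.minEnclosingCircle(tq))
(cx,cy),r=cv2.minEnclosingCircle(tq); print("slot center world floor",cx*a+cy*b+n*(d+.004))
for x in cs:
  if cv2.contourArea(x)>100:
    t=cast(x.reshape(-1,2),n,d+.020);m=cv2.minAreaRect(np.c_[t@a,t@b].astype(np.float32));print(m)
E
```

```text
n [ 0.34336905 -0.10020712  0.93383951] tilt 0.36579550454112003 inl 0.8869272803699033 yaw of tilt 2.8576433797736986
rect ((0.4614488184452057, 0.24035795032978058), (0.25151267647743225, 0.282290518283844), 0.0027187333907932043)
[0.51562249 0.24693426 0.17316585]
[ 0.43655111 -0.02405589  0.17316106]
[ 0.66202179 -0.08984373  0.08319692]
[0.74109317 0.18114644 0.08320172]
[[     0      0    560    420 235200]] [[279.5 209.5]]Traceback (most recent call last):
  File "<stdin>", line 13, in <module>
    return _quantile_unchecked(
        a, q, axis, out, overwrite_input, method, keepdims, weights)
    return _ureduce(a,
                    func=_quantile_ureduce_func,
    ...<5 lines>...
                    overwrite_input=overwrite_input,
                    method=method)
    r = func(a, **kwargs)
    result = _quantile(arr,
                       quantiles=q,
    ...<2 lines>...
                       out=out,
                       weights=wgt)
    slices_having_nans = np.isnan(arr[-1, ...])
                                  ~~~^^^^^^^^^
IndexError: index -1 is out of bounds for axis 0 with size 0
```

```bash
sed -i 's/px.max(2)<50)/px.max(2)<80)\&(sat<25)/' fit.py; python3 - <<'E'
from fit import *
c=dict(np.load("top1.npz")); W=np.load("topW.npy")
print(c["pixels"][215,240],c["pixels"][243,240],W[215,240],W[243,240])
s,n,d,ang,kf,cc,E,dark,cast=fit(c,W)
a=np.array([0,0,1.])-n*n[2]; a=-a/np.linalg.norm(a); b=np.cross(n,a)
e=np.array([n[0],n[1]])/np.hypot(n[0],n[1])
cs,_=cv2.findContours(dark,cv2.RETR_EXTERNAL,cv2.CHAIN_APPROX_NONE)
cs=[x for x in cs if cv2.contourArea(x)>100]
P=W[dark>0]; print("cheek h",np.percentile(P@n-d,[10,50,90]))
T=cast(np.vstack(cs).reshape(-1,2),n,d+.020)
(cx,cy),r=cv2.minEnclosingCircle(np.c_[T@a,T@b].astype(np.float32)); S=cx*a+cy*b+n*(d+.004); print("slot now",S,"r",r,"inplane",cx,cy)
for x in cs:
    t=cast(x.reshape(-1,2),n,d+.020);print(cv2.minAreaRect(np.c_[t@a,t@b].astype(np.float32)))
# shut position: hinge at panel coordinate from known 165mm ahead
H=cx*a+cy*b+n*(d-.006)+a*.165; print("hinge from slot",H)
print("slot shut",H[:2]-.165*e,"yaw",np.arctan2(e[1],e[0]))
g=np.array([-e[1],e[0]])
for nm,y in(("left",.095),("right",-.095)):
    print(nm,"now",S-n*.004-a*.025+b*y,"shut",H[:2]-.19*e+y*g)
# slot direction: line between cheek facing edges
for nm,rg in(("cup",(.05,None)),):
    pass
np.savez("geo.npz",H=H,e=e,g=g)
E
```

```text
[68 64 65] [67 65 66] [0.57699714 0.09146086 0.14942533] [0.5263573  0.08979137 0.1746846 ]
cheek h [0.01684545 0.01973635 0.02167632]
slot now [0.54679043 0.08851733 0.14898974] r 0.05018206685781479 inplane 0.4137178659439087 0.2381555587053299
((0.3810094892978668, 0.2454831302165985), (0.0843338891863823, 0.029406540095806122), 77.38041687011719)
((0.4465794861316681, 0.23204393684864044), (0.08454751968383789, 0.02926129475235939), 77.395751953125)
hinge from slot [0.69127022 0.04635307 0.08063212]
slot shut [0.53287739 0.09257764] yaw -0.28394927381609464
left now [0.54961997 0.18665439 0.15419669] shut [0.53549263 0.19077724]
right now [0.49639167 0.00426264 0.15419669] shut [0.48226432 0.0083855 ]
```

Measurements agree with the given sizes: hinge z is 80.6 mm, cheek radius 50.2 mm, and the panel is at 0.37 rad. The fastener is at about 0.21 rad. I'll approach press_right with the fingers shut.

>>> {"fn": "send_rows", "kwargs": {"moves": [0, 1.6, 3.7, 0, 0, 0, 0.1, 0, 3.2, 7.4, 0, 0, 0, 0.2, 0, 4.8, 11.1, 0, 0, 0, 0.3, 0, 6.4, 14.8, 0, 0, 0, 0.4, 0, 8, 18.5, 0, 0, 0, 0.5], "grip_force": 20}}

```text
time: 0.52
position: [0.3257, -0.3877, 0.2361]
tool_rot: [0.899, 0.439, 0.0, -0.001]
ft_force: [0.3, -0.2, 0.7]
grip_width: 0.0616
grip_force: 0.0
```

>>> {"fn": "send_rows", "kwargs": {"moves": [0, 1.6, 3.7, 0, 0, 0, 0.05, 0, 3.2, 7.4, 0, 0, 0, 0.1, 0, 4.8, 11.1, 0, 0, 0, 0.17, 0, 6.4, 14.8, 0, 0, 0, 0.17, 0, 8, 18.5, 0, 0, 0, 0.17]}}

```text
time: 0.93
position: [0.4058, -0.2027, 0.2364]
tool_rot: [0.859, 0.511, -0.0, -0.0]
ft_force: [1.2, -0.2, -0.5]
grip_width: 0.0282
grip_force: 0.0
```

>>> {"fn": "send_rows", "kwargs": {"moves": [0, 1.6, 3.7, 0, 0, 0, 0, 0, 3.2, 7.4, 0, 0, 0, 0, 0, 4.8, 11.1, 0, 0, 0, 0, 0, 6.4, 14.8, 0, 0, 0, 0, 0, 8, 18.5, 0, 0, 0, 0]}}

```text
time: 1.35
position: [0.4857, -0.0176, 0.2364]
tool_rot: [0.859, 0.511, -0.0, -0.0]
ft_force: [0.0, -0.1, 1.1]
grip_width: 0.0015
grip_force: 0.0
```

>>> {"fn": "send_rows", "kwargs": {"moves": [0, 0.4, 1.2, 0, 0, 0, 0, 0, 0.8, 2.1, 0, 0, 0, 0, 0, 0.8, 2.1, -2, 0, 0, 0, 0, 0.8, 2.1, -4.5, 0, 0, 0, 0, 0.8, 2.1, -5.2, 0, 0, 0]}}

```text
time: 1.77
position: [0.4915, 0.0014, 0.182]
tool_rot: [0.859, 0.511, -0.002, -0.002]
ft_force: [-0.4, -0.3, -0.1]
grip_width: 0.0009
grip_force: 0.0
```

>>> {"fn": "send_rows", "kwargs": {"moves": [0, 0, 0, -0.6, 0, 0, 0, 0, 0, 0, -1.2, 0, 0, 0, 0, -0.1, 0, -1.8, 0, 0, 0, 0, -0.2, 0, -2.4, 0, 0, 0, 0, -0.3, 0.1, -3, 0, 0, 0]}}

```text
time: 2.18
position: [0.4909, 0.0017, 0.1548]
tool_rot: [0.859, 0.511, 0.0, 0.001]
ft_force: [0.0, -1.3, 1.6]
grip_width: 0.0003
grip_force: 1.0
```

>>> {"fn": "send_rows", "kwargs": {"moves": [0, -0.1, 0.1, -0.8, 0, 0, 0, 0, -0.3, 0.1, -1.6, 0, 0, 0, 0, -0.5, 0.2, -2.4, 0, 0, 0, 0, -0.7, 0.2, -3.2, 0, 0, 0, 0, -0.8, 0.3, -4, 0, 0, 0]}}

```text
time: 2.6
position: [0.4831, 0.0051, 0.1139]
tool_rot: [0.859, 0.512, 0.001, 0.001]
ft_force: [0.8, -1.5, 1.3]
grip_width: 0.0005
grip_force: 1.0
```

>>> {"fn": "send_rows", "kwargs": {"moves": [0, 0, 0, -0.3, 0, 0, 0, 0, 0, 0, -0.6, 0, 0, 0, 0, 0, 0, -0.9, 0, 0, 0, 0, 0, 0, -1.2, 0, 0, 0, 0, 0, 0, -1.3, 0, 0, 0]}}

```text
time: 3.02
position: [0.4816, 0.0056, 0.101]
tool_rot: [0.859, 0.511, -0.001, -0.001]
ft_force: [-1.8, -1.2, 2.2]
grip_width: 0.0005
grip_force: 0.8
```

>>> {"fn": "send_rows", "kwargs": {"moves": [0, 0, 0, -0.1, 0, 0, 0, 0, 0, 0, -0.2, 0, 0, 0, 0, 0, 0, -0.3, 0, 0, 0, 0, 0, 0, -0.3, 0, 0, 0, 0, 0, 0, -0.3, 0, 0, 0]}}

```text
time: 3.43
position: [0.482, 0.0055, 0.1002]
tool_rot: [0.859, 0.512, -0.0, -0.0]
ft_force: [-4.3, 0.8, 15.5]
grip_width: -0.0001
grip_force: 8.3
```

The force rose to 15.5 N at the expected height, so the panel is on its stop. I'll lift, step aside and look again.

>>> {"fn": "send_rows", "kwargs": {"moves": [0, 0, 0, 0, 0, 0, 0, 0, 0, 0, 1.5, 0, 0, 0, 0, 0, 0, 4.5, 0, 0, 0, 0, -1, -4, 7, 0, 0, 0, 0, -2, -8, 7, 0, 0, 0]}}

```text
time: 3.85
position: [0.4668, -0.0694, 0.1716]
tool_rot: [0.858, 0.514, 0.003, 0.003]
ft_force: [0.8, -1.3, 0.0]
grip_width: 0.0006
grip_force: 0.0
```

>>> {"fn": "send_rows", "kwargs": {"moves": [0, -1, -4, 0, 0, 0, 0, 0, -2, -8, 0, 0, 0, 0, 0, -2, -8, 0, 0, 0, 0]}}

```text
time: 4.1
position: [0.4446, -0.157, 0.169]
tool_rot: [0.861, 0.508, 0.001, 0.004]
ft_force: [0.1, -0.5, 0.5]
grip_width: 0.0007
grip_force: 0.0
```

```bash
python3 - <<'E'
from fit import *
c=cams.camera("top"); cv2.imwrite("pics/top2.png",c["pixels"]); W=cloud(c)
s,n,d,ang,kf,cc,E,dark,cast=fit(c,W)
print("tilt",ang,n,kf,"plane z at slot",s@[.5335,.093,1])
G=np.load("geo.npz"); e,g=G["e"],G["g"]
N=np.array([0,0,1.])
cs,_=cv2.findContours(dark,cv2.RETR_EXTERNAL,cv2.CHAIN_APPROX_NONE)
cs=[x for x in cs if 500<cv2.contourArea(x)<3000]; print([cv2.contourArea(x) for x in cs])
T=cast(np.vstack(cs).reshape(-1,2),N,.106)[:,:2]
print("circle",cv2.minEnclosingCircle(T.astype(np.float32)))
M=[]
for x in cs:
    t=cast(x.reshape(-1,2),N,.106)[:,:2]; r=cv2.minAreaRect(t.astype(np.float32)); M.append(r[0]); print(r)
v=np.array(M[0])-M[1]; sd=np.array([-v[1],v[0]]); sd*=np.sign(sd[1]); print("slot yaw deg",np.degrees(np.arctan2(sd[1],sd[0])),"mid",np.mean(M,0))
print(monitor.get_obs()["position"])
E
```

```text
tilt 0.0003084577977563055 [ 2.21077070e-05 -3.07664524e-04  9.99999952e-01] 0.8729057668567397 plane z at slot 0.08540259704858537
[]Traceback (most recent call last):
  File "<stdin>", line 9, in <module>
    return _nx.concatenate(arrs, 0, dtype=dtype, casting=casting)
           ~~~~~~~~~~~~~~~^^^^^^^^^^^^^^^^^^^^^^^^^^^^^^^^^^^^^^^
ValueError: need at least one array to concatenate
```

View pics/top2.png

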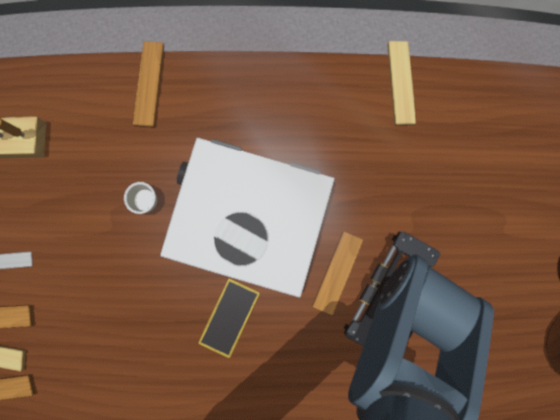

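The panel is shut (tilt 0.000), the disc is at (241,239), and the bystanders haven't moved. The cheeks look brighter now, so I'll raise the mask threshold.

```bash
cat > slot.py <<'E'
from fit import *
def slot(c,W):
    px=c["pixels"].astype(int); v,u=np.mgrid[0:420,0:560]
    m=((u>200)&(u<285)&(v>195)&(v<280)&(px.max(2)<130)&(W[...,2]>.075)&(W[...,2]<.125)).astype(np.uint8)
    cs,_=cv2.findContours(m,cv2.RETR_EXTERNAL,cv2.CHAIN_APPROX_NONE)
    cs=sorted(cs,key=cv2.contourArea)[-2:]
    N=np.array([0,0,1.]); cast=fit(c,W)[-1]
    M=[]
    for x in cs:
        t=cast(x.reshape(-1,2),N,.106)[:,:2]; r=cv2.minAreaRect(t.astype(np.float32)); M.append(r[0]); print(cv2.contourArea(x),r)
    T=cast(np.vstack(cs).reshape(-1,2),N,.106)[:,:2].astype(np.float32)
    print("circle",cv2.minEnclosingCircle(T))
    v=np.array(M[0])-M[1]; sd=np.array([-v[1],v[0]]); sd*=np.sign(sd[1]); y=np.degrees(np.arctan2(sd[1],sd[0]))
    print("mid",np.mean(M,0),"slot yaw",y,"fastener deg",90-16.27-y)
E
python3 - <<'E'
from slot import *
c=cams.camera("top"); slot(c,cloud(c)); o=monitor.get_obs(); print(o["position"],o["q"])
E
```

```text
446.5 ((0.5657812356948853, 0.07578101754188538), (0.08424463868141174, 0.026131896302103996), 61.25627899169922)
472.0 ((0.5068545937538147, 0.10851186513900757), (0.0840199738740921, 0.027148380875587463), 61.77572250366211)
circle ((0.5360240340232849, 0.09227379411458969), 0.049040403217077255)
mid [0.53631791 0.09214644] slot yaw 60.949984666276436 fastener deg 12.780015333723568
[ 0.44394415 -0.15141833  0.16835778] [-5.67831297e-01  4.28588472e-01  1.88608206e+00  4.63155804e-04
  8.25641599e-01 -6.66118418e-02]
```

>>> {"fn": "send_rows", "kwargs": {"moves": [0, 1.5, 3.8, 0, 0, 0, 0, 0, 3, 7.6, 0, 0, 0, 0, 0, 4.5, 11.4, 0, 0, 0, 0, 0, 6, 15.2, 0, 0, 0, 0, 0, 7.5, 19, 0, 0, 0, 0]}}

```text
time: 4.62
position: [0.5187, 0.0442, 0.1681]
tool_rot: [0.859, 0.512, -0.0, -0.0]
ft_force: [-0.2, -1.0, -0.3]
grip_width: 0.0005
grip_force: 0.0
```

>>> {"fn": "send_rows", "kwargs": {"moves": [0, 1.5, 3.9, 0, 0, 0, 0, 0, 2.9, 7.8, 0, 0, 0, 0, 0, 2.9, 7.8, 0, 0, 0, 0, 0, 2.9, 7.8, -2, 0, 0, 0, 0, 2.9, 7.8, -3, 0, 0, 0]}}

```text
time: 5.03
position: [0.5465, 0.1211, 0.137]
tool_rot: [0.858, 0.513, -0.001, -0.0]
ft_force: [-1.1, -0.8, -0.7]
grip_width: 0.0004
grip_force: 0.0
```

```bash
python3 - <<'E'
from h import *
o=monitor.get_obs(); print(o["position"],o["tool_rot"],o["q"])
c=cams.camera("side"); cv2.imwrite("pics/s3.png",cv2.resize(c["pixels"][80:260,170:370],None,fx=3,fy=3))
E
```

```text
[0.5465419  0.12113627 0.1370013 ] [ 8.58101696e-01  5.13479278e-01 -5.83922926e-04 -4.10560237e-04] [1.84395932e-02 5.77678434e-01 1.68745926e+00 1.70492760e-04
 8.77876546e-01 5.10657582e-01]
```

View pics/s3.png

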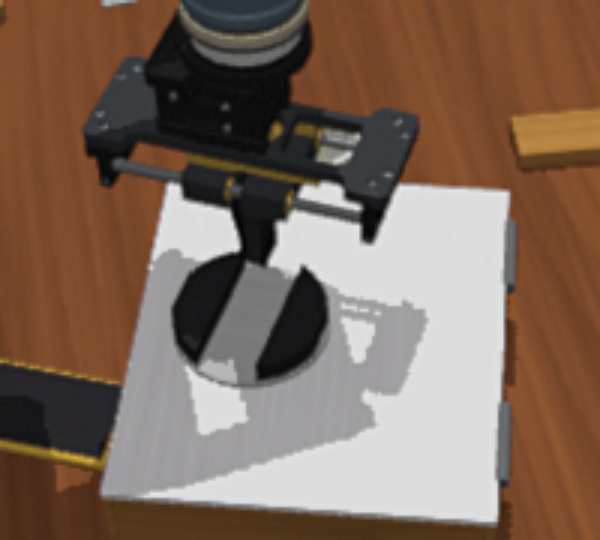

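The shut tips hang over the far-left end of the slot, around (255,250) in the crop. They are 4 mm off the slot line, so I'll shift (+0.2, -0.5) cm and then descend.

>>> {"fn": "send_rows", "kwargs": {"moves": [0, 0.2, -0.5, 0, 0, 0, 0, 0, 0.2, -0.5, -0.8, 0, 0, 0, 0, 0.2, -0.5, -1.4, 0, 0, 0, 0, 0.2, -0.5, -2, 0, 0, 0, 0, 0.2, -0.5, -2, 0, 0, 0]}}

```text
time: 5.5
position: [0.5491, 0.1128, 0.1171]
tool_rot: [0.86, 0.511, -0.001, -0.001]
ft_force: [-0.6, -0.6, 0.4]
grip_width: 0.0007
grip_force: 0.0
```

>>> {"fn": "send_rows", "kwargs": {"moves": [0, 0, 0, -0.4, 0, 0, 0, 0, 0, 0, -0.8, 0, 0, 0, 0, 0, 0, -0.8, 0, 0, 0]}}

```text
time: 5.75
position: [0.5495, 0.1133, 0.1095]
tool_rot: [0.859, 0.511, -0.0, -0.0]
ft_force: [-0.1, -0.3, -0.9]
grip_width: 0.0006
grip_force: 0.0
```

>>> {"fn": "send_rows", "kwargs": {"moves": [0, 0.34, -0.03, 0, 0, 0, -0.02, 0, 0.54, -0.22, 0, 0, 0, -0.12, 0, 0.73, -0.44, 0, 0, 0, -0.22, 0, 0.89, -0.67, 0, 0, 0, -0.33, 0, 1.03, -0.92, 0, 0, 0, -0.43]}}

```text
time: 6.17
position: [0.5601, 0.1053, 0.1103]
tool_rot: [0.95, 0.313, 0.0, -0.001]
ft_force: [-0.7, 4.1, 0.4]
grip_width: 0.0003
grip_force: 1.6
```

>>> {"fn": "send_rows", "kwargs": {"moves": [0, 0.11, -0.26, 0, 0, 0, -0.1, 0, 0.19, -0.53, 0, 0, 0, -0.21, 0, 0.24, -0.8, 0, 0, 0, -0.31, 0, 0.27, -1.09, 0, 0, 0, -0.42, 0, 0.26, -1.37, 0, 0, 0, -0.52]}}

```text
time: 6.58
position: [0.5633, 0.0916, 0.1104]
tool_rot: [0.998, 0.059, 0.001, -0.001]
ft_force: [-0.6, 3.9, -0.0]
grip_width: 0.0004
grip_force: 1.8
```

>>> {"fn": "send_rows", "kwargs": {"moves": [0, -0.03, -0.28, 0, 0, 0, -0.1, 0, -0.09, -0.55, 0, 0, 0, -0.21, 0, -0.16, -0.72, 0, 0, 0, -0.28, 0, -0.19, -0.82, 0, 0, 0, -0.31, 0, -0.19, -0.82, 0, 0, 0, -0.31]}}

```text
time: 7.0
position: [0.5616, 0.0829, 0.1104]
tool_rot: [0.996, -0.094, 0.001, -0.001]
ft_force: [1.0, 1.6, -0.6]
grip_width: 0.0003
grip_force: 1.4
```

>>> {"fn": "send_rows", "kwargs": {"moves": [0, -0.05, -0.15, 0, 0, 0, -0.05, 0, -0.1, -0.3, 0, 0, 0, -0.09, 0, -0.13, -0.4, 0, 0, 0, -0.09, 0, -0.13, -0.4, 0, 0, 0, -0.09]}}

```text
time: 7.33
position: [0.5595, 0.0788, 0.1103]
tool_rot: [0.991, -0.137, -0.0, -0.0]
ft_force: [-0.6, 3.6, -0.3]
grip_width: 0.0001
grip_force: 1.9
```

>>> {"fn": "send_rows", "kwargs": {"moves": [0, -0.05, -0.15, 0, 0, 0, 0, 0, -0.1, -0.3, 0, 0, 0, 0, 0, -0.13, -0.4, 0, 0, 0, 0, 0, -0.13, -0.4, 0, 0, 0, 0]}}

```text
time: 7.67
position: [0.5566, 0.0753, 0.1102]
tool_rot: [0.99, -0.138, -0.002, -0.001]
ft_force: [-2.8, 6.2, 2.9]
grip_width: 0.0006
grip_force: 2.6
```

>>> {"fn": "send_rows", "kwargs": {"moves": [0, -0.03, -0.1, 0, 0, 0, 0, 0, -0.06, -0.2, 0, 0, 0, 0, 0, -0.08, -0.3, 0, 0, 0, 0, 0, -0.08, -0.3, 0, 0, 0, 0]}}

```text
time: 8.0
position: [0.556, 0.0747, 0.1103]
tool_rot: [0.99, -0.139, -0.002, -0.003]
ft_force: [-2.2, 14.6, 2.2]
grip_width: 0.0006
grip_force: 6.4
```

The force climbed to 15 N with almost no movement, so the fastener is at its hard stop. I'll back off, lift out and check.

>>> {"fn": "send_rows", "kwargs": {"moves": [0, 0.1, 0.4, 0, 0, 0, 0, 0, 0.2, 0.8, 0, 0, 0, 0, 0, 0.2, 0.8, 1, 0, 0, 0, 0, 0.2, 0.8, 3, 0, 0, 0, 0, 0.2, 0.8, 6, 0, 0, 0]}}

```text
time: 8.42
position: [0.5578, 0.0786, 0.1692]
tool_rot: [0.991, -0.137, -0.003, 0.001]
ft_force: [-0.1, -0.1, 0.1]
grip_width: 0.0005
grip_force: 0.0
```

>>> {"fn": "send_rows", "kwargs": {"moves": [0, -1, -4, 1, 0, 0, 0, 0, -2, -8, 2, 0, 0, 0, 0, -3, -12, 2, 0, 0, 0, 0, -4, -16, 2, 0, 0, 0, 0, -5, -19, 2, 0, 0, 0]}}

```text
time: 8.83
position: [0.5094, -0.1144, 0.1916]
tool_rot: [0.99, -0.138, 0.001, 0.001]
ft_force: [-0.1, -0.5, 0.6]
grip_width: 0.0004
grip_force: 0.0
```

>>> {"fn": "send_rows", "kwargs": {"moves": [0, -1, -4, 0, 0, 0, 0, 0, -2, -8, 0, 0, 0, 0, 0, -2, -8, 0, 0, 0, 0, 0, -2, -8, 0, 0, 0, 0]}}

```text
time: 9.17
position: [0.4891, -0.1939, 0.1909]
tool_rot: [0.99, -0.14, 0.001, 0.001]
ft_force: [0.6, 0.9, -0.1]
grip_width: 0.0004
grip_force: 0.0
```

```bash
python3 - <<'E'
from slot import *
c=cams.camera("top"); cv2.imwrite("pics/top4.png",c["pixels"]); W=cloud(c); slot(c,W); print("tilt",fit(c,W)[3]); o=monitor.get_obs(); print(o["position"],o["joint_velocities"])
E
```

```text
449.0 ((0.5270900130271912, 0.05948276072740555), (0.026680517941713333, 0.0842350646853447), 73.81448364257812)
494.5 ((0.5456048846244812, 0.12425888329744339), (0.028206419199705124, 0.08661824464797974), 73.66057586669922)
circle ((0.5361024141311646, 0.09266673028469086), 0.04910058155655861)
mid [0.53634745 0.09187082] slot yaw 164.0485462829038 fastener deg -90.3185462829038
tilt 0.000798082807648912
[ 0.48905011 -0.19193371  0.19069876] [ 0.04814942 -0.00074744  0.01858862  0.00490913  0.00208769  0.00108299]
```

View pics/top4.png

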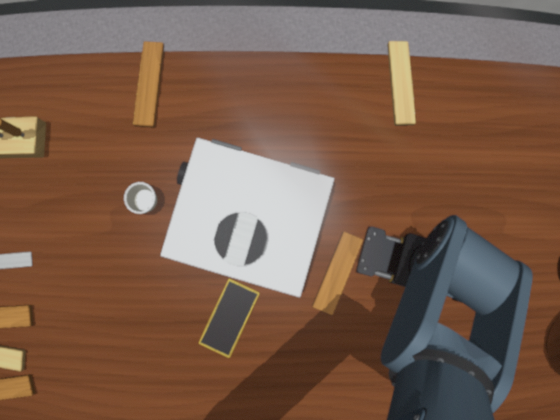

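The slot now lies along the box's x axis at (241,239), at 90° and so locked. The panel is flat, and the bystanders are where they were. Handing in.

```bash
python3 -c "
from rig import workorder
print(workorder.hand_in())"
```

```text
the job is handed in; nothing more can be done
None
```

The panel is shut (tilt about 0.001 rad), the fastener is turned to its locked stop (about 90°), the bystanders look unmoved, the arm is clear, and the job is handed in; it returned no verdict.

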